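# Space the next slat of a hatch panel for nailing

### The arm

A 6-joint arm with a two-finger parallel gripper is mounted at the origin on the work surface. World frame = base frame: x ahead of the robot, y to its left, z up, the work surface at z = 0. Lengths are in m, angles in degrees, forces in N, time in s.
With the tool pointing down it reaches from about 0.325 to 0.85 m from the base axis. Payload 15.5 kg.
Tool frame: the origin (TCP) lies midway between the tips of the shut fingers; the grasp point (between the pads) lies 19 mm behind it; z points along the fingers, y is the line along which they close (so a half turn about z gives the same grasp; the last joint's range is limited). The gripper opens to 91 mm and grips with 3 to 60 N. Pads are 32 mm wide; open, the fingers measure 118 mm over their backs; the gripper's body (76 mm by 178 mm) begins 60 mm behind the grasp point.
Start: joints at [59.33, 28.281, 77.091, -0, 74.628, -5.472], TCP at [0.266, 0.566, 0.214] pointing down, gripper open.
Joint ranges: [-166.48, 166.48], [-47.26, 123.95], [12.59, 153.08], [-70.14, 250.14], [6.76, 159.57], [-176.63, 176.63]. Speed limits (degrees/s): [108.29, 108.29, 147.25, 172.46, 172.46, 172.46].

### API

Orientations are given as a 3x3 rotation matrix whose columns are the frame's x, y, z axes.
In Python, from bench import ctrl gives the robot as it stands. The module is installed in compiled form; this text tells all that it offers. Calls block until the motion is done:
- ctrl.goto(position, orientation): joint-space move of the TCP to a pose.
- ctrl.move_l(position, vel=0.15, ori=None, contact_N=None): straight line of the TCP; ori=None keeps the orientation; vel is the mean speed in m/s. With contact_N (N) it stops when the force on the tool has changed by that much, and returns True; else False.
- ctrl.movej(angles): joint-space move.
- ctrl.command_gripper(opening): opening from 0.0 (shut) to 1.0 (fully open); the grip force is fixed at half the most; returns when the fingers have stopped.
- ctrl.sleep(seconds).
- ctrl.ik(position, orientation): joint angles nearest the present ones, or None.
- ctrl.read_camera(name): name is "scene" or "top" or "wrist"; returns the picture (480x640x3 uint8, blue, green, red); there is no depth.
- ctrl.camera_params(name): a dict with "fx", "fy", "cx", "cy" (pixels), "pose" (4x4, takes a point from camera to world coordinates); the wrist camera has in their place "T_tool_cam" (4x4, takes a point from camera to tool coordinates, whose origin is the TCP and whose axes are the flange's). Camera axes: x right, y up, looking along -z (the intrinsics and any distortion apply to the point x, -y, -z); pixel columns grow to the right and rows downward; lengths in m; the calibration is good to about 2 mm. A picture is of the moment at which its call begins: read the wrist's pose just before it. camera_params takes no time and is no camera call.
A pose or a line that the arm cannot do raises ctrl.MotionError and nothing moves.
- ctrl.sign_off(): hands the job in; it is judged then, once.
Readings, each from a call of its own:
- ctrl.current_t(): time.
- ctrl.current_q(): joint angles.
- ctrl.current_dq(): joint speeds.
- ctrl.current_effort(): joint torques, N m.
- ctrl.current_tool_pos(): TCP position.
- ctrl.current_eef_rot(): TCP orientation.
- ctrl.current_contact_force(): force on the tool from outside, world axes, zero at the start.
- ctrl.current_wrist_torque(): the same for the moment, N m.
- ctrl.current_grip_width(): opening from 0.0 (shut) to 1.0 (fully open).
- ctrl.current_grasp_force(): force on a finger pad.
Only numpy, scipy, OpenCV 4.12 (cv2) and the standard library are available. Lean on these libraries where they do the work, as an engineer would, in place of code of your own. Each camera call takes 0.05 s, during which the arm holds its last target. There are 200 camera calls.

### The job

Set the loose slat ready for nailing: push the brown spacer block flush against the edge of the last nailed slat, and push the loose slat flush against the other side of the spacer, with its far end butted against the aluminium fence. Slide both along the panel by pushing from outside with the fingertips, never taking them between the fingers, lifting or tipping them, and leave everything else on the trolley where it is.

Things in the scene. Friction and masses are not known exactly. Their poses are not given: they have to be found in the camera images.
- panel: Hatch panel lying flat, fixed to the trolley deck (it cannot move): dark-grey-faced plywood 290 x 480 mm, its top face 15 mm above the deck. Origin: centre of its underside, on the deck; its x axis runs along the slats and away from the robot, y across the slats to the left, z up. Two nailed slats and a fence are fixed on it (see below).
- nailed_edge (a point): Middle of the free (-y) edge of the last nailed slat, 10 mm above the panel top: panel frame x -5, y 89 mm. Two pale oak slats, 220 x 44 x 20 mm, four nail heads each, are fixed along the panel's x, centred at x -5, y 111 and 185 mm, far ends at the fence.
- fence_face (a point): Point of the fence's near face where the loose slat's far end belongs, 10 mm above the panel top: panel frame x 105, y 37 mm. The fence is an aluminium bar 30 x 460 mm, 25 mm high, fixed across the panel's far margin along the panel's y, with three black knobs 12 mm high on top.
- slat: The loose slat: pale oak, no nails, 220 x 44 x 20 mm, about 0.14 kg, lying flat on the panel on the -y side of the spacer, some 5 to 25 mm short of the fence and up to 0.18 rad askew. Origin: centre of its underside; x along its 220 mm length, z up. It slides easily (a push of 1 to 2 N).
- spacer: Spacer block: reddish-brown hardwood, 120 long x 30 wide x 36 mm high, about 0.09 kg, lying on the panel between the last nailed slat and the loose slat, not touching either, up to 0.35 rad askew. Origin: centre of its underside; x along its 120 mm length, y across its 30 mm width, z up. At least 50 mm is free between it and the loose slat for the fingers.
- nail_tray: Grey plastic nail tray, 170 x 120 x 40 mm, on the left of the panel. Leave alone. Origin: centre of its underside.
- hammer: Claw hammer with yellow fibreglass shaft and black grip, 320 mm long, lying flat right of the panel, head away from the robot. Leave alone. Origin: underside, near mid-length.
- bowl: White ceramic bowl, 130 mm across, 55 mm high, on the left of the panel. Leave alone. Origin: centre of its underside.
- tape_measure: Yellow tape measure, 80 x 39 x 66 mm, between the hammer and the panel. Leave alone. Origin: centre of its underside.
There are look-alikes about, which are no part of the job. There is more than one size of the slat; the one meant has the size given above.

How it is judged (in metres and radians):
At the end, for the whole second after the job is handed in: The spacer lies flat between the slats within 3 mm of the last nailed slat and within 2 degrees of parallel; the loose slat lies flat, its gap to the last nailed slat 30 mm (up to 4.5 mm more), parallel within 0.02 rad (about 1 degree), its far end within 3.5 mm of the fence; both at rest (y of spacer in the frame of panel above 0.071 m and x of spacer in the frame of panel between -0.1 and 0.08 m and angle between the x axis of spacer and the x axis of panel, either way round below 0.035 rad and y of slat in the frame of panel between 0.0325 and 0.0395 m and x of slat in the frame of panel between -0.0085 and -0.002 m and angle between the x axis of slat and the x axis of panel, either way round below 0.02 rad and z of each of slat, spacer in the frame of panel below 0.018 m and angle between each of slat, spacer's own z axis and vertical below 0.03 rad and linear speed of each of slat, spacer below 0.01 m/s); the robot touches nothing.
It fails at once if the slat or the spacer is lifted off the panel (z of any of slat, spacer in the frame of panel above 0.023 m).
It fails at once if the slat or the spacer is tipped (angle between any of slat, spacer's own z axis and vertical above 0.15 rad).
It fails at once if the slat or the spacer is taken between the fingers (the tool over it, fingertips below its top) ((x of the grasp point in the frame of slat between -0.1 and 0.1 m and y of the grasp point in the frame of slat between -0.018 and 0.018 m and z of the grasp point in the frame of slat below 0.028 m) or (x of the grasp point in the frame of spacer between -0.055 and 0.055 m and y of the grasp point in the frame of spacer between -0.011 and 0.011 m and z of the grasp point in the frame of spacer below 0.042 m)).
It fails at once if something else on the trolley is disturbed (moved over 15 mm) (distance of any of nail_tray, hammer, bowl, tape_measure from where it was at the start of the episode above 0.015 m).
It also fails if it takes over 64 s, if anything falls off the work surface, if the arm or the gripper's body presses on something with over 40 N, if the wrist force passes 120 N, or if a joint passes its speed limit or range.

## Working session

There is one attempt and no reset: what is moved stays moved. The work goes in short steps, each a Python script; the robot and the scene stay as the last script left them, time stands still between calls to the robot, and variables do not carry over. Pictures are saved under pics/ and viewed, at most 10 in all, crops included, and the job is handed in when it is done.

```bash
mkdir -p pics
python3 - <<'E'
from bench import ctrl
import cv2,numpy as np
np.set_printoptions(precision=4,suppress=True)
for n in("top","scene"):
    cv2.imwrite(f"pics/{n}0.png",ctrl.read_camera(n)); print(n,ctrl.camera_params(n))
print(ctrl.camera_params("wrist"),ctrl.current_t(),ctrl.current_eef_rot())
E
```

```text
top {'fx': 523.8716819736192, 'fy': 523.8716819736192, 'cx': 320.2114711573451, 'cy': 230.17694039450063, 'pose': array([[-0.0057,  0.9803, -0.1976,  0.2595],
       [-0.9997, -0.0103, -0.0222, -0.051 ],
       [-0.0238,  0.1974,  0.98  ,  1.4846],
       [ 0.    ,  0.    ,  0.    ,  1.    ]])}
scene {'fx': 608.3479634404042, 'fy': 608.3479634404042, 'cx': 324.5309486815524, 'cy': 230.27801235150523, 'pose': array([[ 0.2828, -0.5647,  0.7753,  1.8744],
       [ 0.959 ,  0.1519, -0.2391, -0.4424],
       [ 0.0173,  0.8112,  0.5845,  1.0524],
       [ 0.    ,  0.    ,  0.    ,  1.    ]])}
{'fx': 431.76851564959856, 'fy': 431.76851564959856, 'cx': 309.5243302084157, 'cy': 243.81891370661222, 'T_tool_cam': array([[ 0.0001,  0.9693,  0.2458,  0.068 ],
       [ 1.    , -0.    , -0.0005, -0.0001],
       [-0.0005,  0.2458, -0.9693, -0.1712],
       [ 0.    ,  0.    ,  0.    ,  1.    ]])} 0.1 [[-0.9048  0.4258 -0.0005]
 [ 0.4258  0.9048 -0.0009]
 [ 0.0001 -0.0011 -1.    ]]
```

View pics/top0.png

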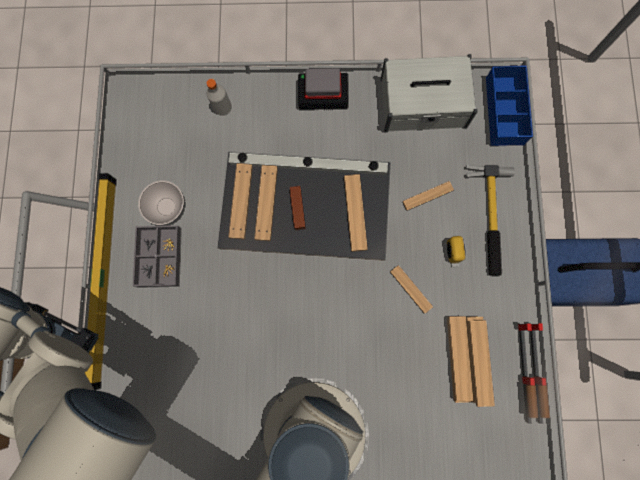

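View pics/scene0.png

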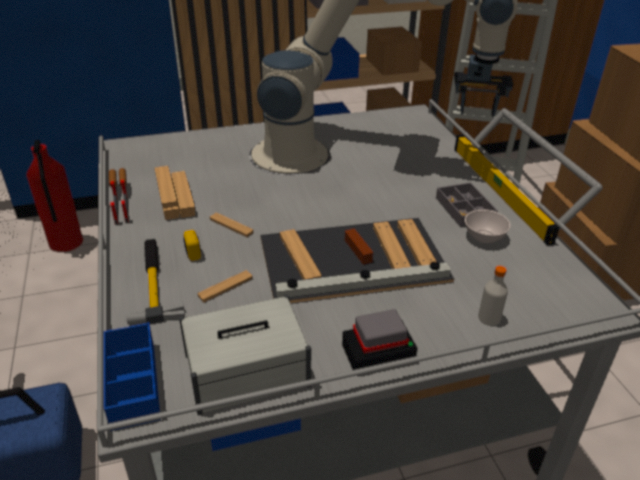

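The top view shows the panel with corners at about (228,153), (390,163), (385,259) and (219,248), and the spacer at (297,208).
- **Slat candidates:** (355,212) on the panel, (428,196) and (411,289) which are short, and (460,358) and (481,361) which are stacked off the panel.
- **Choice:** only (355,212) lies on the panel with no nails and on the -y side of the spacer, so that is the one meant.

Next I'll take two wrist views to measure it.

Run:
```python
from bench import ctrl
import cv2,numpy as np,pickle
R=np.array([[-1,0,0],[0,1,0],[0,0,-1.]])
out=[]
for i,p in enumerate([(0.57,0.09,.28),(0.57,-0.05,.28)]):
    ctrl.goto(p,R) if i==0 else ctrl.move_l(p,vel=.25)
    ctrl.sleep(.2)
    T=np.eye(4);T[:3,:3]=ctrl.current_eef_rot();T[:3,3]=ctrl.current_tool_pos()
    im=ctrl.read_camera("wrist");cv2.imwrite(f"pics/w{i}.png",im)
    out.append(T@ctrl.camera_params("wrist")["T_tool_cam"])
    cv2.imwrite(f"pics/w{i}v.png",cv2.resize(im,(800,600),interpolation=cv2.INTER_CUBIC))
pickle.dump(out,open("cams.pkl","wb"));print(ctrl.current_t(),T)
```

```text
3.35 [[-9.99999056e-01 -1.37408483e-03 -1.58462420e-05  5.69993440e-01]
 [-1.37408672e-03  9.99999049e-01  1.20205245e-04 -4.89163078e-02]
 [ 1.56810547e-05  1.20226905e-04 -9.99999993e-01  2.80020596e-01]
 [ 0.00000000e+00  0.00000000e+00  0.00000000e+00  1.00000000e+00]]
```

View pics/w0v.png

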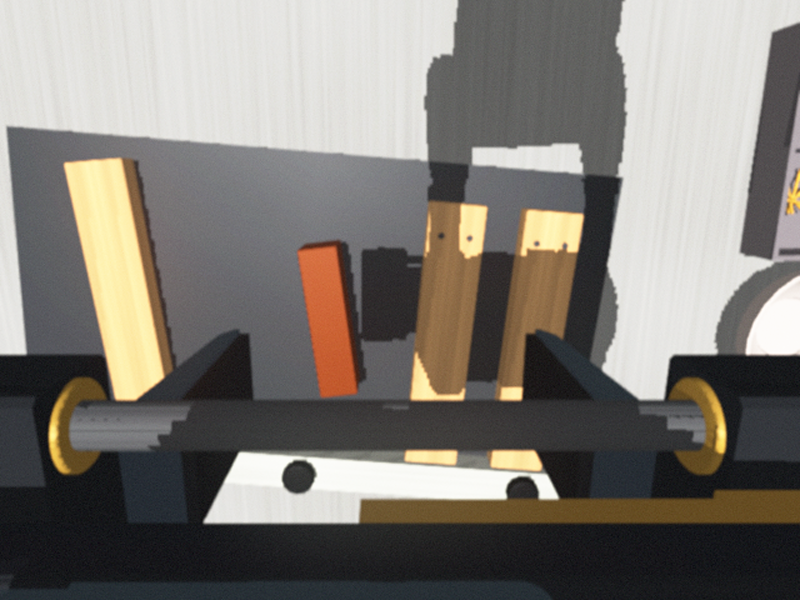

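View pics/w1v.png

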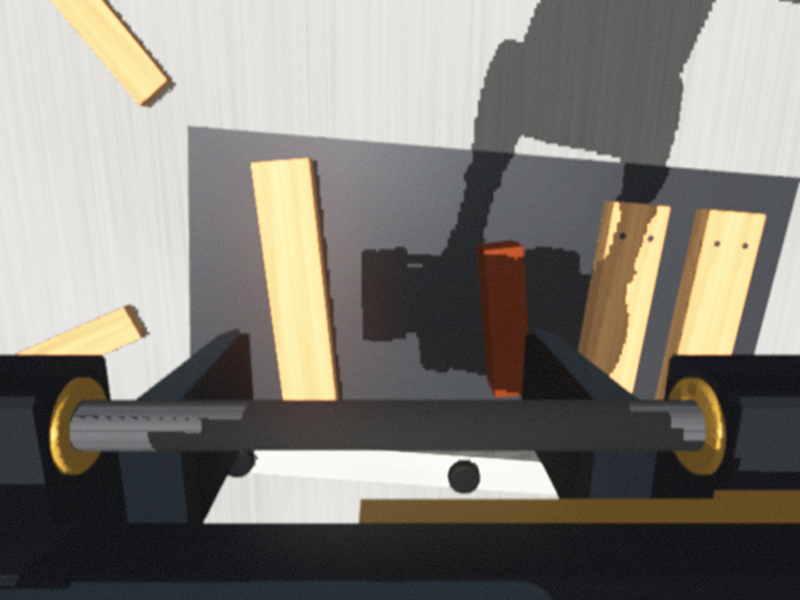

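Both wrist views (shown at 800x600) show the loose slat. Its near-end top corners are at w0 (66,163),(123,158) and w1 (251,163),(308,158). The spacer's are at w0 (300,250),(337,242). The last nailed slat's near end is at w0 (430,203),(487,207) and w1 (607,202),(670,207). One enlarged crop will confirm which slat it is, and then I'll fit the poses.

```bash
cat > fit.py <<'E'
import numpy as np,pickle
from scipy.optimize import least_squares
cams=pickle.load(open("cams.pkl","rb"));f,cx,cy=431.7685,309.5243,243.8189
def proj(P,i):
    c=np.linalg.inv(cams[i])@np.append(P,1);return np.array([cx+f*c[0]/-c[2],cy-f*c[1]/-c[2]])
def W(p,l):  # pose x,y,yaw ; local xyz
    c,s=np.cos(p[2]),np.sin(p[2]);return np.array([p[0]+c*l[0]-s*l[1],p[1]+s*l[0]+c*l[1],l[2]])
def fit(obs,x0,name):
    # obs: (cam,u800,v800,local xy, z offset) ; fitted p + height h
    def r(p):return np.concatenate([proj(W(p,(l[0],l[1],p[3]+dz)),i)-np.array([u,v])*.8 for i,u,v,l,dz in obs])
    s=least_squares(r,x0);print(name,s.x.round(4),"rms px",np.sqrt(np.mean(s.fun**2)).round(2),s.fun.reshape(-1,2).round(1).tolist());return s.x
# panel top (z free), slat tops 20 above
P=fit([(0,9,127,(-.145,-.24),0),(0,620,178,(-.145,.24),0),(1,190,126,(-.145,-.24),0),
 (0,430,203,(-.115,.089),.02),(0,487,207,(-.115,.133),.02),(1,607,202,(-.115,.089),.02),(1,670,207,(-.115,.133),.02)],[.63,.03,-.06,.015],"panel")
# triangulated heights of slat and spacer tops
S=fit([(0,66,163,(-.11,-.022),0),(0,123,158,(-.11,.022),0),(1,251,163,(-.11,-.022),0),(1,308,158,(-.11,.022),0)],[.62,-.12,.1,.035],"slat top")
B=fit([(0,300,250,(-.06,-.015),0),(0,337,242,(-.06,.015),0),(0,320,397,(.06,-.015),0),(0,357,393,(.06,.015),0),
 (1,479,246,(-.06,-.015),0),(1,523,242,(-.06,.015),0)],[.62,.04,.1,.05],"spacer top")
def inP(p):
    c,s=np.cos(P[2]),np.sin(P[2]);d=p[:2]-P[:2];return np.array([c*d[0]+s*d[1],-s*d[0]+c*d[1],p[2]-P[2],p[3]]).round(4)
print("slat in panel",inP(S),"spacer in panel",inP(B))
pickle.dump((P,S,B),open("poses.pkl","wb"))
E
python3 fit.py; python3 -c "
import cv2;a=cv2.imread('pics/w0.png')[90:390,30:430];cv2.imwrite('pics/c0.png',cv2.resize(a,(800,600),interpolation=cv2.INTER_CUBIC))"
```

```text
panel [ 0.6348  0.0248 -0.0804  0.0106] rms px 1.07 [[0.5, -0.3], [0.1, 0.1], [-0.5, 0.4], [-0.6, -0.6], [-0.6, -0.0], [3.2, 0.3], [-2.0, 0.1]]
slat top [ 0.6062 -0.1211  0.0858  0.0292] rms px 0.2 [[-0.1, 0.1], [0.2, -0.0], [-0.4, -0.0], [0.2, -0.1]]
spacer top [0.6182 0.0445 0.1139 0.0469] rms px 1.46 [[-2.2, -1.5], [-0.2, 1.3], [0.1, -1.5], [-0.0, -1.4], [2.8, 1.7], [-0.5, 1.3]]
slat in panel [-0.0168 -0.1477  0.1662  0.0292] spacer in panel [-0.0181  0.0184  0.1943  0.0469]
```

View pics/c0.png

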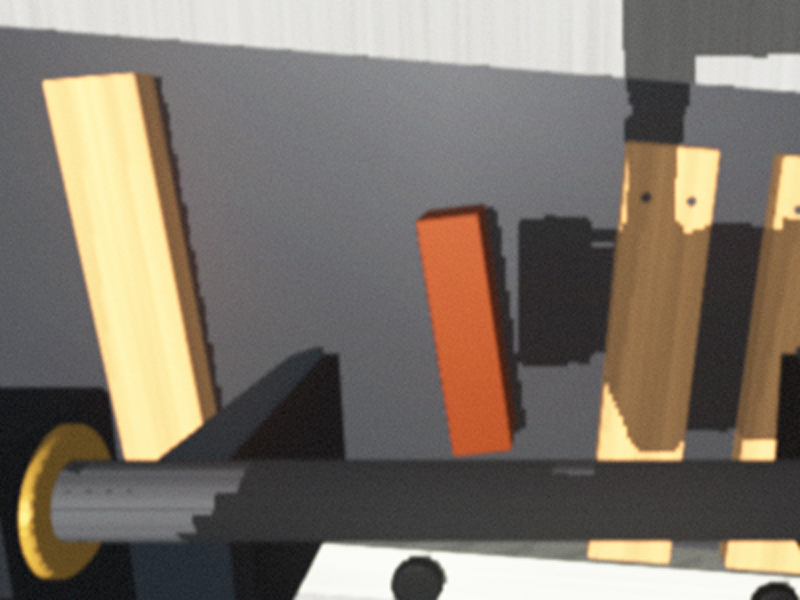

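The crop confirms it: the plain slat at left (crop 43–135, 75–80) is 44 mm wide in the fit, has no nails and lies on the panel. The spacer's top corners are at (418,221), (484,213), (453,456) and (513,446). I'll refine the fit and then push the spacer.

```bash
sed -i 's/ (1,607,202,(-.115,.089),.02),/ /;s/(1,607,202,(-.115,.089),.02),//;s/(0,300,250,/(0,299,250.6,/;s/(0,337,242,/(0,340,245.6,/;s/(0,320,397,/(0,320.6,397.5,/;s/(0,357,393,/(0,358,391,/;s/(1,479,246,/(1,480,250,/;s/(1,523,242,/(1,523,246,/' fit.py; python3 fit.py
cat > h.py <<'E'
from bench import ctrl
import numpy as np,pickle,cv2
P,S,B=pickle.load(open("poses.pkl","rb"))
c,s=np.cos(P[2]),np.sin(P[2]);px=np.array([c,s,0]);py=np.array([-s,c,0])
R=np.column_stack([py,px,[0,0,-1.]])
if abs(ctrl.ik(P[0]*np.eye(3)[0]+[0,P[1],.15],R)[5])>150: R[:,:2]*=-1
ZP=.015
def w(x,y,h): return np.array([P[0],P[1],ZP+h])+x*px+y*py   # panel xy, height over panel top
def loc():
    d=ctrl.current_tool_pos()-w(0,0,0);return np.array([d@px,d@py,d[2]]).round(4)
def go(x,y,h,v=.2,n=None):
    r=ctrl.move_l(w(x,y,h),vel=v,contact_N=n)
    print("hit" if r else "end",loc(),np.round(ctrl.current_contact_force(),1),"t",round(ctrl.current_t(),1));return r
E
python3 - <<'E'
from h import *
print(R[:,0],ctrl.ik(w(-.018,-.05,.1),R))
ctrl.goto(w(-.018,-.05,.1),R); ctrl.command_gripper(.6)
if go(-.018,-.05,.008,.1,5): print("early contact")
else:
    go(-.018,.035,.008,.05,8) or go(-.018,.052,.008,.02,8)
E
```

```text
panel [ 0.6348  0.0253 -0.0802  0.0117] rms px 0.47 [[0.2, -0.3], [1.1, 0.1], [-0.5, 0.4], [-0.0, -0.5], [0.1, 0.1], [-0.9, 0.2]]
slat top [ 0.6062 -0.1211  0.0858  0.0292] rms px 0.2 [[-0.1, 0.1], [0.2, -0.0], [-0.4, -0.0], [0.2, -0.1]]
spacer top [0.6207 0.045  0.1103 0.0427] rms px 0.89 [[0.2, -0.2], [-1.3, 0.4], [0.4, -1.4], [-0.3, 0.8], [1.9, 0.3], [-0.9, 0.1]]
slat in panel [-0.0168 -0.1482  0.1661  0.0292] spacer in panel [-0.0157  0.0186  0.1905  0.0427]
[0.08015746 0.99678221 0.        ] [-7.73763229e+00  3.34309656e+01  8.50619562e+01 -2.54444375e-14
  6.15070782e+01 -3.14001573e+00]
end [-0.0176 -0.05    0.0086] [-0.2  0.4  0. ] t 6.7
end [-0.0179  0.0348  0.008 ] [ 0.5 -1.   0.3] t 8.6
hit [-0.0181  0.0412  0.0079] [ 0.2 -4.4  2.5] t 9.0
```

Run:
```python
from h import *
go(-.018,.055,.008,.015,14)
go(-.018,.02,.008,.1); go(-.018,.02,.1,.2)
# slat: align, stop short of spacer
go(-.017,-.245,.1,.25); ctrl.command_gripper(.95)
if go(-.017,-.245,.008,.1,5): print("early")
else: go(-.017,-.012,.008,.06,10)
```

```text
hit [-0.0183  0.0412  0.0076] [ 0.5 -2.8  0.7] t 9.3
end [-0.0181  0.0194  0.0079] [ 0.1 -0.5 -0.8] t 9.7
end [-0.0182  0.0203  0.0998] [ 0.2 -0.5 -0.4] t 10.3
end [-0.0172 -0.2438  0.0998] [0.4 0.8 0.8] t 11.5
end [-0.0166 -0.2451  0.0086] [-0.6  0.5 -0.6] t 13.2
end [-0.017  -0.0121  0.008 ] [ 0.1 -0.3  0.5] t 17.3
```

```bash
cat >> h.py <<'E'
def look(name,p,box=None):
    ctrl.goto(p,np.array([[-1,0,0],[0,1,0],[0,0,-1.]])); ctrl.sleep(.2)
    T=np.eye(4);T[:3,:3]=ctrl.current_eef_rot();T[:3,3]=ctrl.current_tool_pos()
    im=ctrl.read_camera("wrist");pickle.dump(T@ctrl.camera_params("wrist")["T_tool_cam"],open(name+".pkl","wb"))
    if box: im=im[box[1]:box[3],box[0]:box[2]]
    cv2.imwrite(f"pics/{name}.png",cv2.resize(im,(800,600),interpolation=cv2.INTER_CUBIC)); print("t",ctrl.current_t())
E
python3 - <<'E'
from h import *
go(-.017,-.03,.008,.1); go(-.017,-.03,.1,.2)
look("v2",(.64,.06,.26),(80,0,560,360))
E
```

```text
end [-0.017  -0.0309  0.008 ] [ 0.4  0.1 -0.3] t 17.6
end [-0.0172 -0.0298  0.0999] [-0.7  0.9  0.4] t 18.2
t 19.9167
```

View pics/v2.png

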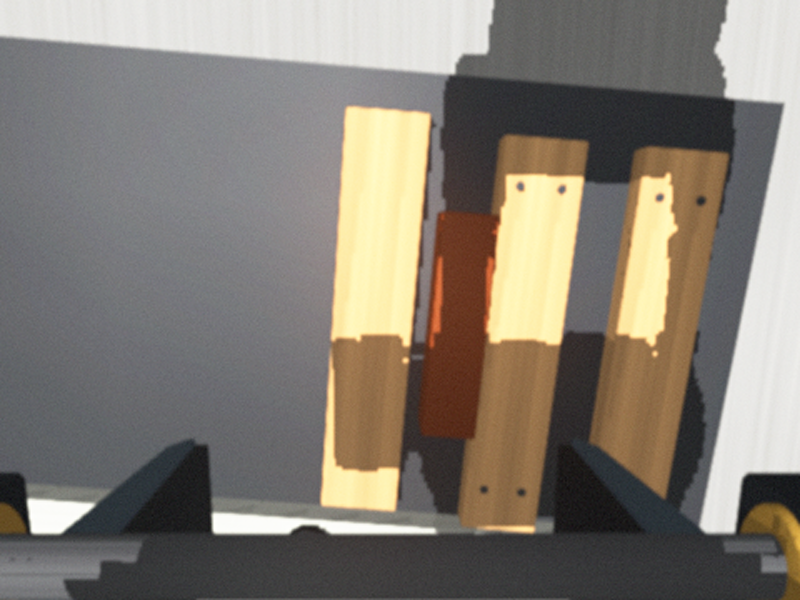

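The crop shows the spacer flush along the nailed slat (about x 490, y 215–437). The loose slat is parallel with a small gap, and its far end at (325–395,508) is short of the fence. Next I'll push its end to the fence, then push it sideways.

Run:
```python
from h import *
ctrl.goto(w(-.175,.026,.1),R); ctrl.command_gripper(0)
if go(-.175,.026,.008,.1,5): print("early")
else:
    go(-.14,.026,.008,.05,8); go(-.105,.026,.008,.02,8)
    go(-.16,.026,.008,.1); go(-.16,.026,.1,.2)
    go(-.005,-.055,.1,.25); ctrl.command_gripper(.8)
    if not go(-.005,-.055,.008,.1,5):
        go(-.005,-.02,.008,.06,8); go(-.005,.03,.008,.02,8); go(-.005,.03,.008,.015,14)
        go(-.005,-.04,.008,.1); go(-.005,-.04,.1,.2)
look("v3",(.64,.06,.26),(80,0,560,360))
```

```text
end [-0.1747  0.026   0.0084] [ 0.4 -0.2 -0.4] t 23.8
end [-0.1404  0.026   0.0079] [ 0.2  0.1 -0.3] t 24.7
hit [-0.1268  0.026   0.0077] [ 0.9  0.2 -0. ] t 25.6
end [-0.1594  0.026   0.0081] [ 0.4 -0.2  0.6] t 26.0
end [-0.1596  0.026   0.0999] [-0.7 -0.7  0. ] t 26.6
end [-0.0064 -0.0546  0.099 ] [ 0.   0.1 -0.2] t 27.5
end [-0.0046 -0.055   0.0086] [ 0.8 -0.9  0.4] t 29.7
end [-0.005  -0.0199  0.008 ] [-0.3  0.5 -0.3] t 30.4
hit [-0.005  -0.0027  0.0078] [-0.3 -4.3  2.8] t 31.6
hit [-0.0051 -0.0027  0.0076] [ 1.4 -2.2  1.3] t 32.1
end [-0.005  -0.0406  0.008 ] [-0.2 -0.6  0. ] t 32.6
end [-0.0052 -0.0396  0.0998] [-0.3  0.8 -0.2] t 33.2
t 34.9083
```

View pics/v3.png

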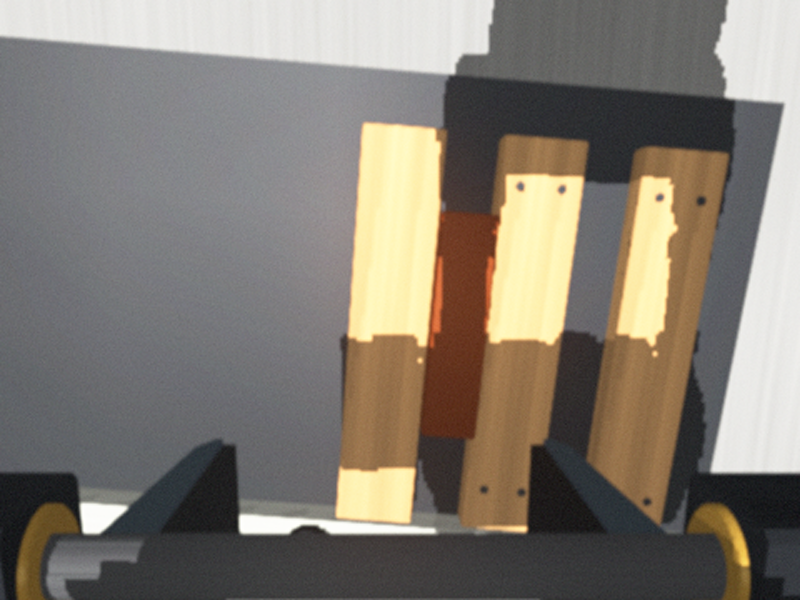

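The crop shows the slat snug against the spacer, with its near end (363–445,124–130) level with the nailed slat's (500–588,136–141) along the panel's slope. Its far end (337–411,518–523) is at the fence. I'll check this numerically before handing in.

Run:
```python
from h import *
T=pickle.load(open("v3.pkl","rb"))
def pt(u,v,z=.035):
    u,v=80+u*.6,v*.6; d=T[:3,:3]@[(u-309.524)/431.7685,-(v-243.819)/431.7685,-1]
    p=T[:3,3]+d*(z-T[2,3])/d[2]-w(0,0,0); return np.array([p@px,p@py])
A={"slatL":((363,124),(337,518)),"slatR":((441,128),(411,523)),"nailL":((500,136),(460,525)),"nailR":((588,141),(536,528))}
for k,(a,b) in A.items():
    a,b=pt(*a),pt(*b);print(k,a.round(4),b.round(4),"yaw",np.arctan2(*(b-a)[::-1]).round(4))
```

```text
slatL [-0.1147  0.0151] [0.1043 0.0157] yaw 0.0028
slatR [-0.116   0.0554] [0.104  0.0595] yaw 0.0188
nailL [-0.1145  0.0863] [0.103  0.0886] yaw 0.0106
nailR [-0.1157  0.1321] [0.1013 0.1337] yaw 0.0074
```

```bash
python3 -c "
from bench import ctrl
print(ctrl.current_t(),ctrl.current_contact_force(),ctrl.sign_off())"
```

```text
the job is handed in; nothing more can be done
34.9083 [-0.06780686 -0.63048682  0.5131332 ] None
```

The job is handed in at 34.9 s: by the last wrist view the spacer is flush with the nailed slat, and the loose slat is against the spacer, parallel, with its far end at the fence to within about 1–2 mm; no verdict came back.

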